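# Weigh down three foam-board glue-ups

## Task

Weigh down the three white foam-board glue-ups at the pencil crosses on their floors: stand the large round weight in the box with four walls and the small round weight on the slotted panel with one wall. In the tray with three walls, lay the plywood pad flat on the cross, then stand the medium round weight on the middle of the pad. Set the weights down without dropping them, and leave the square weight, the glue bottle and the roll of tape where they are.

Things in the scene. Friction and masses are not known exactly. Their poses are not given: they have to be found in the camera images.
- large_weight: Large round weight: steel disc 64 mm in diameter, 24 mm high, about 0.6 kg, with a black upright knob 20 mm in diameter on top, from 24 to 56 mm above the underside, in the middle: grip it there. Origin: centre of the underside; z up. Stands on the mat, whose top is at z = 0.003 m.
- medium_weight: Medium round weight: steel disc 48 mm in diameter, 24 mm high, about 0.34 kg, with a black upright knob 20 mm in diameter on top, from 24 to 56 mm above the underside, in the middle: grip it there. Origin: centre of the underside; z up. Stands on the mat, whose top is at z = 0.003 m.
- small_weight: Small round weight: steel disc 34 mm in diameter, 24 mm high, about 0.17 kg, with a black upright knob 20 mm in diameter on top, from 24 to 56 mm above the underside, in the middle: grip it there. Origin: centre of the underside; z up. Stands on the mat, whose top is at z = 0.003 m.
- pad: Plywood pad, a plain block 70 mm (its x) by 50 mm (its y) by 16 mm high, about 45 g, lying loose on the mat. Origin: centre of the underside; z up.
- box_tray: Box with four walls, open on top, 120 by 120 mm outside, 30 mm high. White foam board 5 mm thick, fixed to the mat. A pencil cross marks the middle of the floor. Origin: centre of the underside, right below the cross; the floor's upper face is 5 mm above it; z up, x and y square to the walls.
- u_tray: Tray with three walls, 120 mm (its x) by 170 mm (its y) outside, walls 30 mm high on the +x side and both y sides, open towards -x. White foam board 5 mm thick, fixed to the mat. A pencil cross marks the middle of the floor. Origin: centre of the underside, right below the cross; the floor's upper face is 5 mm above it; z up.
- slot_panel: Slotted panel with one wall: floor 120 mm (its x) by 150 mm (its y); one wall 40 mm high along the +x edge, a row of slots through the floor before it (x 26 to 50 mm). White foam board 5 mm thick, fixed to the mat. A pencil cross marks the middle of the floor. Origin: centre of the underside, right below the cross; the floor's upper face is 5 mm above it; z up.
- square_weight: Square weight, not to be used: steel block 48 by 48 mm, 24 mm high, with a black upright knob 20 mm in diameter on top, from 24 to 56 mm above the underside, in the middle. Origin: centre of the underside; z up. Stands on the mat, whose top is at z = 0.003 m.
- glue_bottle: Closed yellow glue bottle standing upright, 48 mm in diameter, 110 mm high, loose; a bystander. Origin: centre of the underside.
- tape_roll: Cardboard-brown roll of tape lying flat, 90 mm outside diameter, 19 mm high, loose; a bystander. Origin: centre of the underside.
Mind the look-alikes: they are no part of the job. Leave any pink or red look-alike of the large_weight alone.

How it is judged:
At the end, for the whole second after the job is handed in: Large weight in the box and small weight on the slotted panel, each within 15 mm of the cross; pad flat in the three-walled tray within 15 mm of the cross; medium weight on it within 12 mm of its centre and 22 mm of the cross. All upright (0.08 rad), at resting height (4 mm), at rest (horizontal distance between large_weight and box_tray below 0.015 m and z of large_weight in the frame of box_tray between 0.001 and 0.009 m and angle between each of large_weight, small_weight, pad, medium_weight's own z axis and vertical below 0.08 rad and linear speed of each of large_weight, small_weight, pad, medium_weight below 0.02 m/s and horizontal distance between small_weight and slot_panel below 0.015 m and z of small_weight in the frame of slot_panel between 0.001 and 0.009 m and horizontal distance between pad and u_tray below 0.015 m and z of pad in the frame of u_tray between 0.001 and 0.009 m and horizontal distance between medium_weight and u_tray below 0.022 m and z of medium_weight in the frame of u_tray between 0.017 and 0.025 m and horizontal distance between medium_weight and pad below 0.012 m); the robot touches nothing.
It fails at once if the square weight is moved more than 15 mm or tipped (distance of square_weight from where it was at the start of the episode above 0.015 m or angle between square_weight's own z axis and vertical above 0.3 rad).
It fails at once if the glue bottle or the roll of tape is moved more than 15 mm (distance of any of glue_bottle, tape_roll from where it was at the start of the episode above 0.015 m).
It fails at once if a weight is dropped: it comes down onto its glued part faster than 0.5 m/s (a fall of about 13 mm) ((horizontal distance between large_weight and box_tray below 0.05 m and z of large_weight in the frame of box_tray below 0.05 m and linear speed of large_weight above 0.5 m/s) or (horizontal distance between medium_weight and u_tray below 0.05 m and z of medium_weight in the frame of u_tray below 0.05 m and linear speed of medium_weight above 0.5 m/s) or (horizontal distance between small_weight and slot_panel below 0.05 m and z of small_weight in the frame of slot_panel below 0.05 m and linear speed of small_weight above 0.5 m/s)).
It also fails if it takes over 102 s, if anything falls off the work surface, if the arm or the gripper's body presses on something with over 40 N, if the wrist force passes 120 N, or if a joint passes its speed limit or range.

## Robot

A 6-joint arm with a two-finger parallel gripper is mounted at the origin on the work surface. World frame = base frame: x ahead of the robot, y to its left, z up, the work surface at z = 0. Lengths are in m, angles in rad, forces in N, time in s.
With the tool pointing down it reaches from about 0.35 to 0.85 m from the base axis. Payload 8.1 kg.
Tool frame: the origin (TCP) lies between the finger pads; the fingertips stand 14 mm ahead of it and the grasp point (between the pads) lies 5 mm behind it (robot.tcp_to_tips is the z of the fingertips in the tool frame, in m); z points along the fingers, y is the line along which they close (so a half turn about z gives the same grasp; the last joint's range is limited). The gripper opens to 93 mm and grips with 3 to 60 N. Pads are 15 mm wide; open, the fingers measure 128 mm over their backs; the gripper's body (75 mm by 188 mm) begins 65 mm behind the grasp point.
Start: joints at [-1.373, 0.13, 1.488, -0, 1.523, -0.085], TCP at [0.167, -0.576, 0.233] pointing down, gripper open.
Joint ranges: [-2.96, 2.96], [-0.89, 2.26], [0.02, 2.5], [-1.34, 4.48], [0, 2.73], [-2.66, 2.66]. Speed limits (rad/s): [2.39, 2.39, 2.79, 3.14, 3.14, 3.14].

## Interface

Orientations are given as a rotation vector (axis times angle).
In Python, from plant import sensors, read_camera, robot gives the robot as it stands.
- The arm moves only by the tool drive_effector, called as name(argument=value, ...), one argument or row to a line, values as JSON. Schema: {"type":"object","properties":{"steps":{"type":"array","items":{"type":"number"},"minItems":5,"maxItems":100},"clamp_n":{"type":"number"},"only":{"type":"string"},"quiet":{"type":"boolean"},"lines":{"type":"string"}},"required":["steps"],"additionalProperties":false}. steps is one flat list of numbers that holds 1 to 20 rows one after another, with no inner brackets; each row has 5 numbers: the finger opening in m, then dx, dy, dz in shares of the most that a row can go, 1 being 50 mm, then a turn about the tool's z in shares of 2 pi rad (1.0 is 2 pi rad); each row shifts and turns the commanded pose from where the row before left it, along the tool's axes as they then stand; what a row does not reach is not made up. A row lasts 1/10 s, in which the tool goes at most 0.05 m and 0.15 rad, less where a joint would pass 70% of its speed; a pose out of reach is approached as far as the arm can. The fingers move at their own pace and stop on an object; clamp_n is the grip in N (left out, the last holds). Time passes only in rows, so rows that do not move let the fingers close. The tool returns the time, the measured TCP pose, the force, the opening and the grip force at its end. only (a regular expression) keeps the lines of the reply that match it, lines (a string "A,B") keeps lines A to B, and quiet returns only ok. Shift and turn numbers lie between -1 and 1, and a call with a number outside is refused. Input that does not fit is refused with a message, and nothing moves.
- sensors.read_state(): the state, without advancing time (a new reading comes with each control period).
- read_camera(name): name is "scene" or "top" or "wrist"; returns a dict with "image" (420x560x3 uint8, red, green, blue), "depth" (420x560 float32, m along the optical axis (not along the pixel's ray), 0 where there is no reading), "fx", "fy", "cx", "cy" (pixels), "R" (3x3) and "t" (3): a world point X has camera coordinates R X + t. Camera axes: x right, y down, z forward; pixel columns grow to the right and rows downward; lengths in m; the calibration is good to about 2 mm. The wrist camera is an equidistant fisheye: a pixel r from the principal point sees the ray r / f radians off the axis. A picture is of the moment at which its call begins.
- robot.close_job(): hands the job in; it is judged then, once.
The state is a dict: "t": time; "q": joint angles; "dq": joint speeds; "joint_torque": joint torques, N m; "tool_pos": TCP position; "orientation": TCP orientation; "force": force on the tool from outside, world axes, zero at the start; "wrist_torque": the same for the moment, N m; "opening": finger opening in m; "gripper_force": force on a finger pad.
Only numpy, scipy, OpenCV 4.12 (cv2) and the standard library are available. Lean on these libraries where they do the work, as an engineer would, in place of code of your own. Each camera call takes 0.05 s, during which the arm holds its last target. There are 200 camera calls.

## Working session

There is one attempt and no reset: what is moved stays moved. The work goes in short steps, Python scripts to look and compute and a tool call to move; the robot and the scene stay as the last step left them, time stands still between calls to the robot, and variables do not carry over. Pictures are saved under pics/ and viewed, at most 14 in all, crops included, and the job is handed in when it is done.

```bash
ls; mkdir -p pics; python3 - <<'E'
from plant import sensors, read_camera, robot
import cv2,numpy as np
for n in("top","scene"):
    c=read_camera(n); cv2.imwrite(f"pics/{n}0.png",cv2.resize(c["image"][:,:,::-1],(800,600),interpolation=cv2.INTER_CUBIC))
    np.savez(f"{n}0.npz",**c); print(n,c["fx"],c["cx"],c["cy"],c["R"],c["t"])
s=sensors.read_state();print(s["t"],s["tool_pos"],s["orientation"],s["opening"])
E
```

```text
pics
top 379.3380213696487 275.6565268868499 205.9480184418507 [[-0.02586912 -0.99963882 -0.00728142]
 [-0.99213449  0.02656594 -0.122325  ]
 [ 0.12247426  0.00405971 -0.99246339]] [0.08731842 0.45243923 1.20298275]
scene 515.6155078728336 276.625903945939 210.03715272866927 [[ 8.74264732e-01  4.85449037e-01 -6.40816812e-04]
 [ 2.89009507e-01 -5.21548579e-01 -8.02783025e-01]
 [-3.90044464e-01  7.01659684e-01 -5.96270916e-01]] [-0.42484832 -0.07888742  1.69214483]
0.1 [ 0.16734089 -0.57570386  0.23171945] [-3.10866862e+00 -4.42475455e-01  1.81178978e-04] 0.09303183335591292
```

View pics/top0.png

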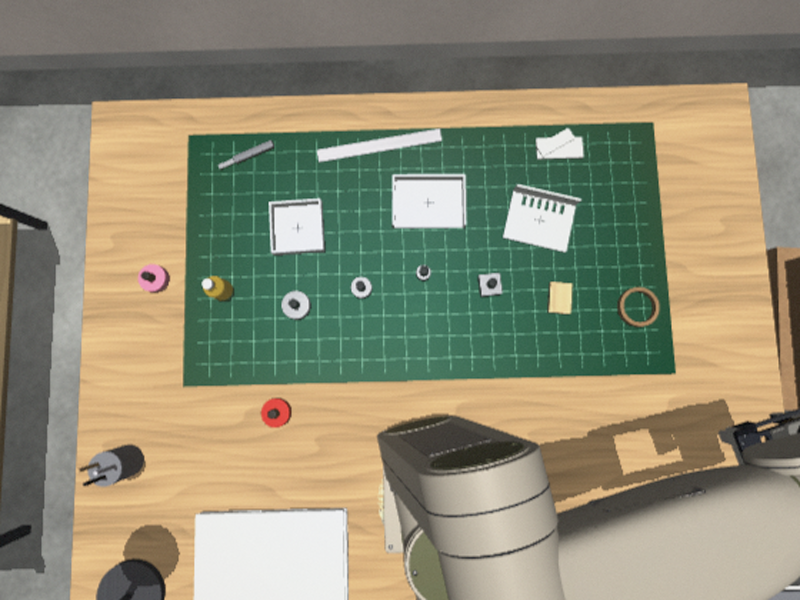

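View pics/scene0.png

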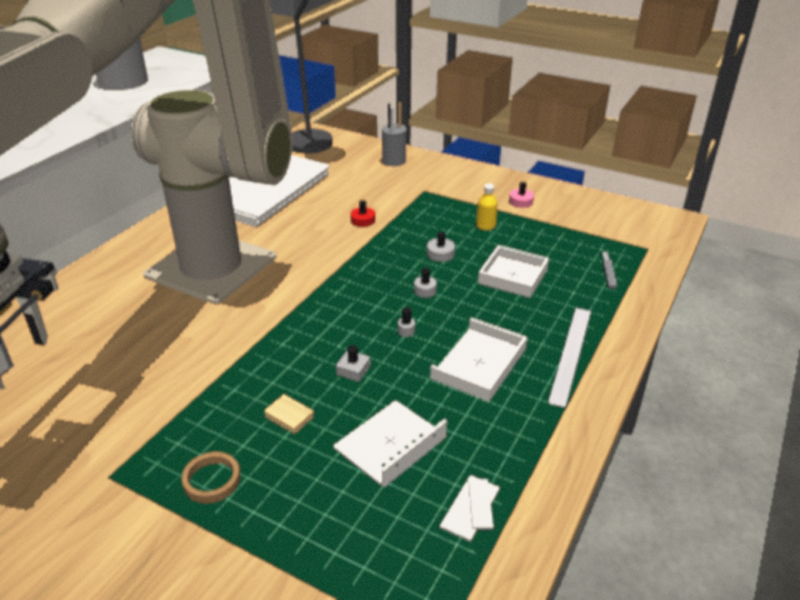

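The top view (800x600) shows the box cross at (297,228), the tray cross at (428,203) and the panel cross at (540,220). The medium weight is at (361,287), the small one at (423,272), the square one at (490,285), the pad at (561,298), the tape at (639,307) and the bottle at (216,288).
Candidates for the large weight are the grey disc (295,305), the pink one (152,278) and the red one (276,412). By the description it is the grey one. I'll check that in a close crop.

```bash
cat > h.py <<'E'
import numpy as np
def world(c,u,v,z):
    R,t=c["R"],c["t"]; o=-R.T@t
    d=R.T@np.array([(u-c["cx"])/c["fx"],(v-c["cy"])/c["fy"],1.])
    return o+d*(z-o[2])/d[2]
E
python3 - <<'E'
import cv2,numpy as np
im=np.load("top0.npz")["image"][:,:,::-1]
a=cv2.resize(im[115:185,180:420],(800,233),interpolation=cv2.INTER_CUBIC)
b=cv2.resize(im[175:235,180:420],(800,200),interpolation=cv2.INTER_CUBIC)
cv2.imwrite("pics/c1.png",np.vstack([a,b]))
E
```

```text
(no output)
```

View pics/c1.png

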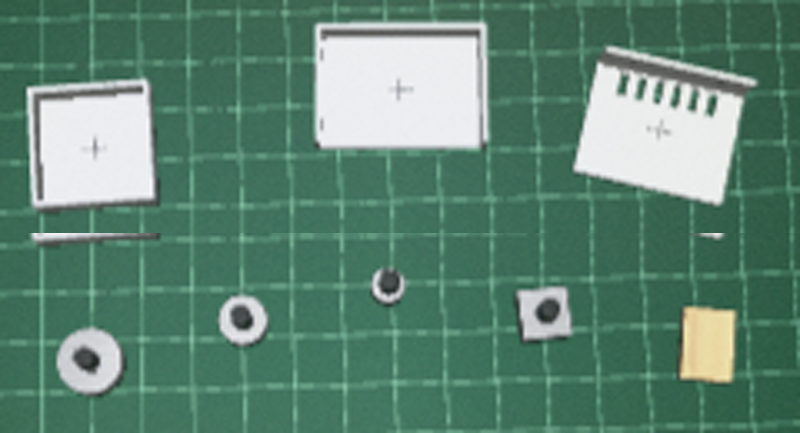

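The close crop shows the grey large disc at (90,361) with its black knob at (87,358), so the choice is confirmed. Medium is at (243,320), small at (388,286), square at (544,314) and pad at (708,345). The crosses are at (95,149), (399,90) and (660,130).

```bash
python3 - <<'E'
import numpy as np
from h import world
from scipy.spatial.transform import Rotation as Ro
c=np.load("top0.npz")
def P(n,x,y,z,v0):
    p=world(c,180+(x+.5)/3.333-.5,v0+(y+.5)/3.333-.5,z); print(n,p.round(4)); return p
P("box",95,149,.008,115);P("tray",399,90,.008,115);P("panel",660,130,.008,115)
for n,x,y in(("L",90,361),("M",243,320),("S",388,286),("sq",544,314)):P(n,x,y-233,.027,175)
for n,x,y in(("L",87,355),("M",241,316),("S",389,279),("sq",548,308)):P(n+"knob",x,y-233,.059,175)
q=[P("pad",x,y-233,.019,175) for x,y in((683,307),(736,310),(732,382),(681,378))]
print(np.mean(q,0), np.arctan2(*(q[0]-q[3]+q[1]-q[2])[[1,0]]))
print(Ro.from_rotvec([-3.10866862e+00,-4.42475455e-01,0]).as_matrix().round(4))
E
```

```text
box [0.6205 0.2977 0.008 ]
tray [ 0.673 -0.01   0.008]
panel [ 0.6243 -0.2706  0.008 ]
L [0.4375 0.2998 0.027 ]
M [0.4738 0.1501 0.027 ]
S [0.5035 0.0075 0.027 ]
sq [ 0.4718 -0.1437  0.027 ]
Lknob [0.4398 0.2967 0.059 ]
Mknob [0.4732 0.1499 0.059 ]
Sknob [0.505 0.008 0.059]
sqknob [ 0.473  -0.1421  0.059 ]
pad [ 0.4761 -0.2816  0.019 ]
pad [ 0.4718 -0.3333  0.019 ]
pad [ 0.4011 -0.3248  0.019 ]
pad [ 0.4063 -0.2754  0.019 ]
[ 0.43883615 -0.30378995  0.019     ] -0.10476006303632232
[[ 9.603e-01  2.790e-01 -2.000e-04]
 [ 2.790e-01 -9.603e-01  1.600e-03]
 [ 2.000e-04 -1.600e-03 -1.000e+00]]
```

The rows are not in the units I measure in: shifts go in shares of 50 mm and turns go in shares of 2 pi rad. I convert before sending: 0.04 m is 0.8, -0.0299 m is -0.598, 0.13 rad is 0.0207.

drive_effector(
  steps=[0.085,0,0,0,0.0207,0.085,0,0,0,0.0207,0.085,0,0,0,0.0204,0.085,0.484,-0.598,0,0,0.085,0.484,-0.598,0,0,0.085,0.484,-0.598,0,0,0.085,0.484,-0.598,0,0,0.085,0.484,-0.598,0,0,0.085,0.484,-0.598,0,0,0.085,0.484,-0.598,0,0,0.085,0.484,-0.598,0,0,0.085,0.484,-0.598,0,0,0.085,0.484,-0.598,0,0,0.085,0,0,0.8,0,0.085,0,0,0.8,0,0.085,0,0,0,0,0.085,0,0,0,0],
  clamp_n=15,
)

```text
t: 1.8
tool_pos: [0.4388, -0.3038, 0.1524]
orientation: [-3.136, 0.165, 0.003]
force: [-0.0, -0.8, 1.0]
opening: 0.085
gripper_force: 0.0
```

```bash
python3 - <<'E'
from plant import read_camera,sensors
import cv2
from scipy.spatial.transform import Rotation as Ro
print(Ro.from_rotvec(sensors.read_state()["orientation"]).as_matrix().round(4))
c=read_camera("wrist");cv2.imwrite("pics/w1.png",c["image"][:,:,::-1])
E
```

```text
[[ 0.9945 -0.1051 -0.002 ]
 [-0.1051 -0.9945  0.0016]
 [-0.0021 -0.0014 -1.    ]]
```

View pics/w1.png

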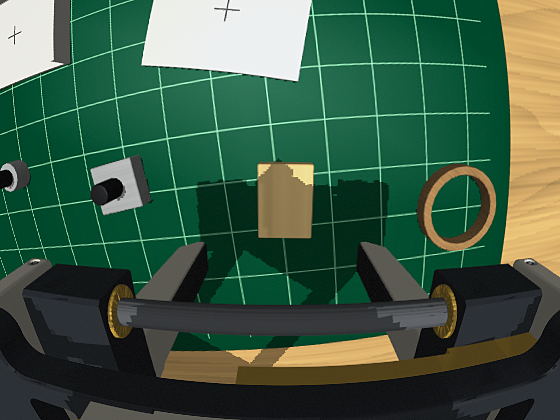

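The wrist view shows the pad at (285,200), centred between the fingers and aligned with them. I'll go down and grip.

In the tool's units: 0.035 m is 0.7, 0.03 m is 0.6.

drive_effector(
  steps=[0.085,0,0,0.7,0,0.085,0,0,0.7,0,0.085,0,0,0.6,0,0.085,0,0,0.4,0,0.085,0,0,0.2,0,0.085,0,0,0,0,0.04,0,0,0,0,0.04,0,0,0,0,0.04,0,0,0,0,0.04,0,0,0,0,0.04,0,0,0,0,0.04,0,0,0,0,0.04,0,0,0,0,0.04,0,0,0,0],
  clamp_n=15,
)

```text
t: 3.25
tool_pos: [0.4397, -0.3044, 0.0231]
orientation: [3.137, -0.165, 0.001]
force: [-1.1, 1.0, 5.4]
opening: 0.0504
gripper_force: 15.0
```

In the tool's units: -0.04 m is -0.8, -0.0316 m is -0.632, -0.105 rad is -0.0167.

drive_effector(
  steps=[0.04,0,0,-0.6,0,0.04,0,0,-0.8,0,0.04,0,0,-0.6,0,0.04,0.4,-0.632,0,0,0.04,0.4,-0.632,0,0,0.04,0.4,-0.632,0,0,0.04,0.4,-0.632,0,0,0.04,0.4,-0.632,0,0,0.04,0.4,-0.632,0,0,0.04,0.4,-0.632,0,0,0.04,0.4,-0.632,0,0,0.04,0.4,-0.632,0,0,0.04,0.4,-0.632,0,0,0.04,0,0,0,-0.0167,0.04,0,0,0,0,0.04,0,0,0,0],
)

```text
t: 4.85
tool_pos: [0.671, -0.0112, 0.1219]
orientation: [3.142, -0.005, -0.002]
force: [-0.5, 0.4, -0.1]
opening: 0.05
gripper_force: 15.0
```

```bash
python3 - <<'E'
from plant import read_camera,sensors
import cv2
from scipy.spatial.transform import Rotation as Ro
print(Ro.from_rotvec(sensors.read_state()["orientation"]).as_matrix().round(4))
c=read_camera("wrist");cv2.imwrite("pics/w2.png",c["image"][:,:,::-1])
E
```

```text
[[ 1.0e+00 -2.9e-03 -1.3e-03]
 [-2.9e-03 -1.0e+00 -1.0e-04]
 [-1.3e-03  1.0e-04 -1.0e+00]]
```

View pics/w2.png

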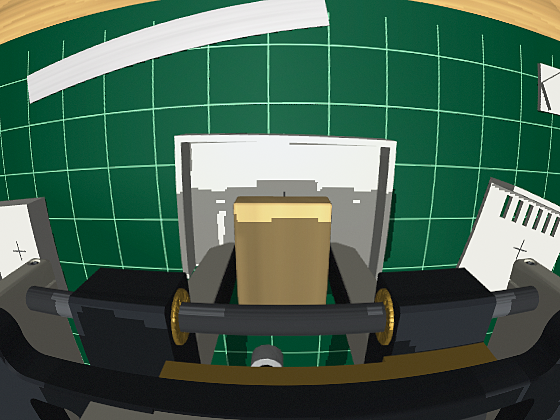

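The view shows the pad held level over the tray with the cross line at (285,193), in line with the pad's middle. I'll set it down.

In the tool's units: -0.04 m is -0.8, 0.002 m is 0.04.

drive_effector(
  steps=[0.04,0.04,-0.02,0.6,0,0.04,0,0,0.6,0,0.04,0,0,0.4,0,0.04,0,0,0.18,0,0.04,0,0,0.08,0,0.04,0,0,0,0,0.04,0,0,0,0,0.07,0,0,0,0,0.07,0,0,0,0,0.07,0,0,0,0,0.07,0,0,0,0,0.07,0,0,-0.6,0,0.07,0,0,-0.8,0,0.07,0,0,-0.8,0,0.07,0,0,0,0],
)

```text
t: 6.4
tool_pos: [0.6779, -0.0103, 0.1481]
orientation: [3.14, -0.0, 0.019]
force: [1.2, 0.5, 0.3]
opening: 0.0703
gripper_force: 0.0
```

```bash
python3 - <<'E'
from plant import read_camera
import cv2,numpy as np
c=read_camera("top");np.savez("top1.npz",**c);cv2.imwrite("pics/t1.png",cv2.resize(c["image"][110:180,230:350,::-1],(800,467),interpolation=cv2.INTER_CUBIC))
E
```

```text
(no output)
```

View pics/t1.png

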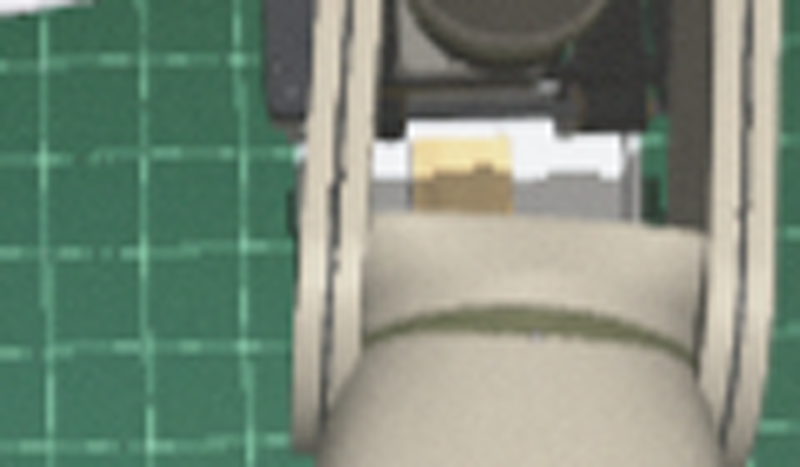

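The arm hides the tray in this view. I'll check the pad once I've moved on to the large weight.

In the tool's units: -0.0308 m is -0.616, -0.0234 m is -0.468.

drive_effector(
  steps=[0.05,-0.468,-0.616,0,0,0.05,-0.468,-0.616,0,0,0.05,-0.468,-0.616,0,0,0.05,-0.468,-0.616,0,0,0.05,-0.468,-0.616,0,0,0.05,-0.468,-0.616,0,0,0.05,-0.468,-0.616,0,0,0.05,-0.468,-0.616,0,0,0.05,-0.468,-0.616,0,0,0.05,-0.468,-0.616,0,0,0.05,0,0,0,0,0.05,0,0,0,0],
)

```text
t: 7.65
tool_pos: [0.4387, 0.2982, 0.1386]
orientation: [3.141, 0.003, -0.002]
force: [0.8, -0.8, -0.6]
opening: 0.0502
gripper_force: 0.0
```

```bash
python3 - <<'E'
from plant import read_camera,sensors
import cv2,numpy as np
from scipy.spatial.transform import Rotation as Ro
print(Ro.from_rotvec(sensors.read_state()["orientation"]).as_matrix().round(4))
c=read_camera("top");np.savez("top1.npz",**c);a=cv2.resize(c["image"][110:180,230:350,::-1],(480,280),interpolation=cv2.INTER_CUBIC)
b=read_camera("wrist")["image"][:,:,::-1]; o=np.zeros((600,800,3),np.uint8);o[:280,:480]=a;o[285:,:420]=cv2.resize(b,(420,315));cv2.imwrite("pics/t2.png",o)
E
```

```text
[[ 1.      0.0021 -0.0012]
 [ 0.0021 -1.     -0.0011]
 [-0.0012  0.0011 -1.    ]]
```

View pics/t2.png

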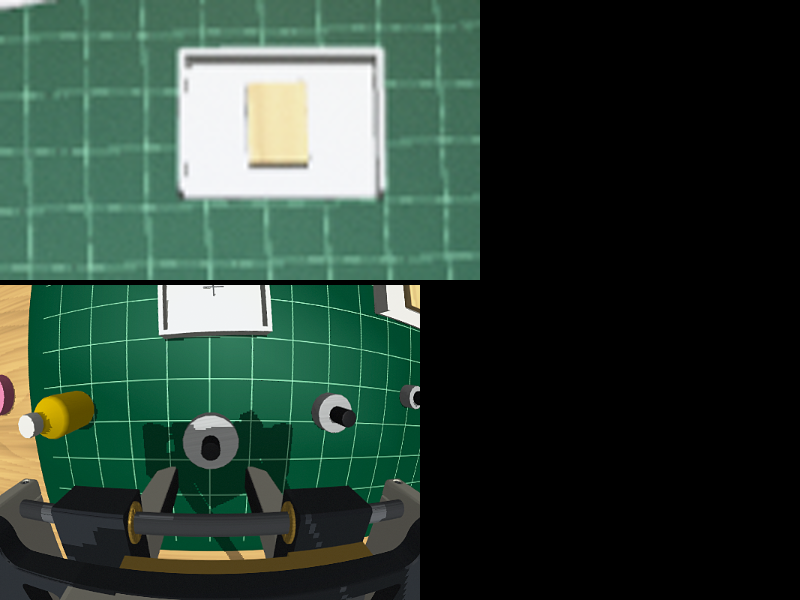

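The wrist view shows the knob centred between the fingers at (210,447), with the bottle well clear at (65,415). The pad lies square in the tray, with its top centre at (277,122).

In the tool's units: 0.03 m is 0.6, 0.02 m is 0.4.

drive_effector(
  steps=[0.05,0,0,0.6,0,0.05,0,0,0.6,0,0.05,0,0,0.4,0,0.05,0,0,0.26,0,0.05,0,0,0,0,0.01,0,0,0,0,0.01,0,0,0,0,0.01,0,0,0,0,0.01,0,0,0,0,0.01,0,0,0,0,0.01,0,0,0,0],
  clamp_n=40,
)

```text
t: 8.85
tool_pos: [0.4402, 0.2985, 0.0475]
orientation: [-3.141, 0.0, -0.002]
force: [-0.1, -1.0, 4.3]
opening: 0.0194
gripper_force: 40.0
```

```bash
python3 - <<'E'
import numpy as np
from h import world
c=np.load("top1.npz");print(world(c,230+278/4-.375,110+122.5/4-.375,.024))
E
```

```text
[ 0.67306814 -0.00832006  0.024     ]
```

In the tool's units: -0.03 m is -0.6, 0.001 m is 0.02.

drive_effector(
  steps=[0.01,0,0,-0.4,0,0.01,0,0,-0.6,0,0.01,0,0,-0.6,0,0.01,0.6,0,0,0,0.01,0.6,0,0,0,0.01,0.6,0,0,0,0.01,0.6,0,0,0,0.01,0.6,0,0,0,0.01,0.6,0.02,0,0,0.01,0,0,0,0,0.01,0,0,0,0,0.01,0,0,0,0],
)

```text
t: 10.05
tool_pos: [0.6182, 0.2969, 0.1253]
orientation: [3.141, 0.0, -0.004]
force: [0.3, -0.2, -5.9]
opening: 0.0191
gripper_force: 40.0
```

```bash
python3 - <<'E'
from plant import read_camera
import cv2
c=read_camera("wrist");cv2.imwrite("pics/w3.png",c["image"][:,:,::-1])
E
```

```text
(no output)
```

View pics/w3.png

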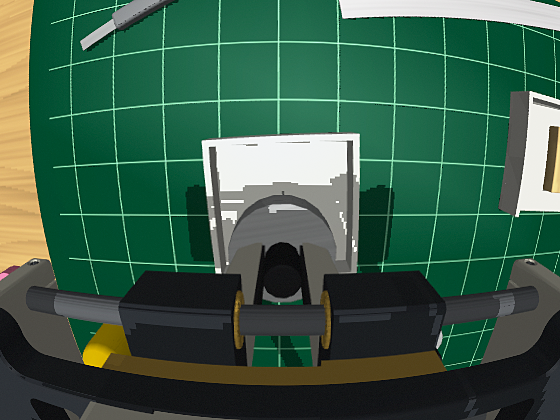

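The large weight hangs level over the box with the cross line at (283,193), on the same column as the knob.

In the tool's units: 0.025 m is 0.5, 0.002 m is 0.04.

drive_effector(
  steps=[0.01,0.04,0,0.5,0,0.01,0,0,0.44,0,0.01,0,0,0.28,0,0.01,0,0,0.12,0,0.01,0,0,0.06,0,0.01,0,0,0,0,0.01,0,0,0,0,0.01,0,0,0,0],
)

```text
t: 10.9
tool_pos: [0.6224, 0.2973, 0.058]
orientation: [-3.141, 0.0, -0.003]
force: [-0.2, 0.2, -5.7]
opening: 0.0195
gripper_force: 40.0
```

In the tool's units: 0.002 m is 0.04.

drive_effector(
  steps=[0.01,0,0,0.04,0,0.01,0,0,0.04,0,0.01,0,0,0,0,0.01,0,0,0,0,0.01,0,0,0,0],
)

```text
t: 11.4
tool_pos: [0.6218, 0.2972, 0.0528]
orientation: [-3.141, 0.0, -0.001]
force: [0.7, 0.1, -4.3]
opening: 0.019
gripper_force: 40.0
```

Contact has just begun, so I'll ease down 1 mm more, release and retreat.

In the tool's units: 0.001 m is 0.02.

drive_effector(
  steps=[0.01,0,0,0.02,0,0.01,0,0,0,0,0.01,0,0,0,0],
)

```text
t: 11.7
tool_pos: [0.6219, 0.2973, 0.0527]
orientation: [-3.141, 0.0, -0.001]
force: [-5.2, -0.5, 5.3]
opening: 0.0193
gripper_force: 40.0
```

drive_effector(
  steps=[0.045,0,0,0,0,0.045,0,0,0,0,0.045,0,0,0,0,0.045,0,0,-0.4,0,0.045,0,0,-0.7,0,0.045,0,0,-0.7,0,0.045,-0.586,0.59,0,0,0.045,-0.586,0.59,0,0,0.045,-0.586,0.59,0,0,0.045,-0.586,0.59,0,0,0.045,-0.586,0.59,0,0,0.045,0,0,0,0,0.045,0,0,0,0],
)

```text
t: 13.0
tool_pos: [0.4751, 0.1491, 0.1419]
orientation: [-3.141, 0.002, -0.002]
force: [-0.0, -0.2, -0.2]
opening: 0.0447
gripper_force: 0.0
```

```bash
python3 - <<'E'
from plant import read_camera,sensors
import cv2,numpy as np
print(sensors.read_state()["tool_pos"])
c=read_camera("top");a=cv2.resize(c["image"][130:220,170:290,::-1],(480,360),interpolation=cv2.INTER_CUBIC)
b=read_camera("wrist")["image"][:,:,::-1]; o=np.zeros((600,800,3),np.uint8);o[:360,:480]=a;o[200:,480:]=b[:400,120:440];cv2.imwrite("pics/t3.png",o)
E
```

```text
[0.47505188 0.14910073 0.14192341]
```

View pics/t3.png

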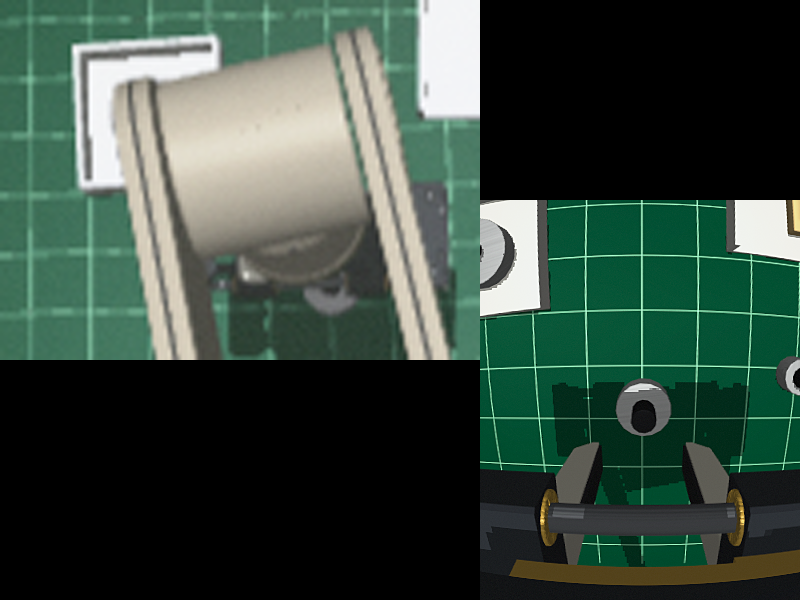

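The medium weight's knob is at (643,415), midway between the fingers, and the large weight is standing in the box at the left edge. I'll grip the medium one.

In the tool's units: 0.03 m is 0.6, -0.0015 m is -0.03.

drive_effector(
  steps=[0.045,-0.03,0,0.6,0,0.045,0,0,0.6,0,0.045,0,0,0.4,0,0.045,0,0,0.28,0,0.045,0,0,0,0,0.01,0,0,0,0,0.01,0,0,0,0,0.01,0,0,0,0,0.01,0,0,0,0,0.01,0,0,0,0,0.01,0,0,0,0],
  clamp_n=40,
)

```text
t: 14.2
tool_pos: [0.4745, 0.1496, 0.0487]
orientation: [-3.141, 0.0, -0.003]
force: [0.6, -2.2, 6.1]
opening: 0.0192
gripper_force: 40.0
```

drive_effector(
  steps=[0.01,0,0,-0.4,0,0.01,0,0,-0.7,0,0.01,0,0,-0.7,0,0.01,0.664,0.526,0,0,0.01,0.664,0.526,0,0,0.01,0.664,0.526,0,0,0.01,0.664,0.526,0,0,0.01,0.664,0.526,0,0,0.01,0.664,0.526,0,0,0.01,0,0,0,0,0.01,0,0,0,0,0.01,0,0,0,0],
)

```text
t: 15.4
tool_pos: [0.6717, -0.0076, 0.1367]
orientation: [-3.141, -0.0, 0.003]
force: [-0.1, 0.4, -3.3]
opening: 0.0193
gripper_force: 40.0
```

```bash
python3 - <<'E'
from plant import read_camera
import cv2
c=read_camera("wrist");cv2.imwrite("pics/w4.png",c["image"][:,:,::-1])
E
```

```text
(no output)
```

View pics/w4.png

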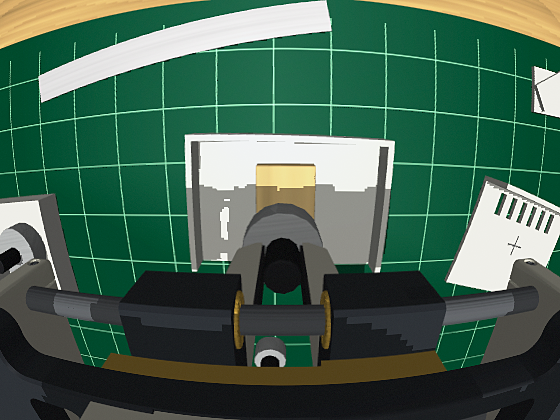

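The medium weight hangs level over the pad, whose centre column is 286 against 284 for the weight. I'll go down slowly.

In the tool's units: 0.025 m is 0.5, 0.005 m is 0.1.

drive_effector(
  steps=[0.01,0.02,0.02,0.5,0,0.01,0,0,0.4,0,0.01,0,0,0.24,0,0.01,0,0,0.1,0,0.01,0,0,0,0,0.01,0,0,0,0,0.01,0,0,0,0],
)

```text
t: 16.15
tool_pos: [0.6747, -0.0093, 0.0772]
orientation: [3.141, -0.0, 0.004]
force: [-0.0, -0.5, -3.9]
opening: 0.0192
gripper_force: 40.0
```

In the tool's units: 0.003 m is 0.06, 0.002 m is 0.04.

drive_effector(
  steps=[0.01,-0.02,0,0.06,0,0.01,0,0,0.04,0,0.01,0,0,0.02,0,0.01,0,0,0,0,0.01,0,0,0,0,0.01,0,0,0,0],
)

```text
t: 16.75
tool_pos: [0.6728, -0.0093, 0.0699]
orientation: [3.142, -0.0, 0.0]
force: [-2.1, -1.7, 0.2]
opening: 0.0192
gripper_force: 40.0
```

In the tool's units: -0.042 m is -0.84, -0.0043 m is -0.086.

drive_effector(
  steps=[0.045,0,0,0.01,0,0.045,0,0,0,0,0.045,0,0,0,0,0.045,0,0,-0.4,0,0.045,0,0,-0.6,0,0.045,0,0,-0.4,0,0.045,-0.84,-0.086,0,0,0.045,-0.84,-0.086,0,0,0.045,-0.84,-0.086,0,0,0.045,-0.84,-0.086,0,0,0.045,0,0,0,0,0.045,0,0,0,0],
)

```text
t: 17.95
tool_pos: [0.5047, 0.008, 0.1396]
orientation: [3.141, -0.0, 0.002]
force: [1.2, 0.2, 0.0]
opening: 0.0449
gripper_force: 0.0
```

```bash
python3 - <<'E'
from plant import read_camera
import cv2
c=read_camera("wrist");cv2.imwrite("pics/w5.png",c["image"][:,:,::-1])
E
```

```text
(no output)
```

View pics/w5.png

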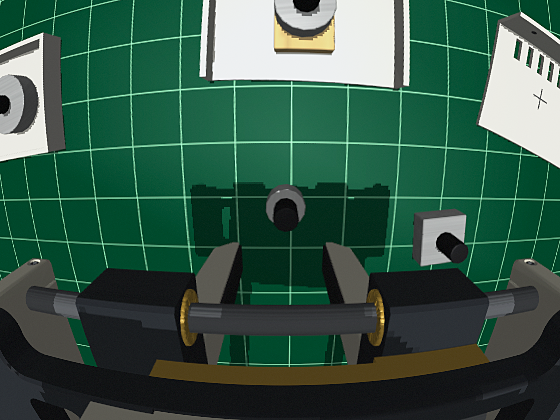

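The small weight's knob is at (285,212), between the fingers. The medium weight stands on the pad at the top of the view, (305,10). I'll grip the small one and carry it.

drive_effector(
  steps=[0.045,0,0,0.6,0,0.045,0,0,0.6,0,0.045,0,0,0.4,0,0.045,0,0,0.25,0,0.045,0,0,0,0,0.01,0,0,0,0,0.01,0,0,0,0,0.01,0,0,0,0,0.01,0,0,0,0,0.01,0,0,0,0,0.01,0,0,0,0],
  clamp_n=30,
)

```text
t: 19.1
tool_pos: [0.5057, 0.0078, 0.0477]
orientation: [3.141, -0.0, 0.003]
force: [-0.0, -0.5, 6.2]
opening: 0.0195
gripper_force: 30.0
```

drive_effector(
  steps=[0.01,0,0,-0.4,0,0.01,0,0,-0.7,0,0.01,0,0,-0.7,0,0.01,0.3,0.696,0,0,0.01,0.3,0.696,0,0,0.01,0.3,0.696,0,0,0.01,0.3,0.696,0,0,0.01,0.3,0.696,0,0,0.01,0.3,0.696,0,0,0.01,0.3,0.696,0,0,0.01,0.3,0.696,0,0,0.01,0,0,0,0,0.01,0,0,0,0,0.01,0,0,0,0],
)

```text
t: 20.5
tool_pos: [0.6242, -0.2694, 0.1359]
orientation: [-3.14, -0.0, 0.002]
force: [-0.4, -0.0, -2.0]
opening: 0.0194
gripper_force: 30.0
```

```bash
python3 - <<'E'
from plant import read_camera
import cv2
c=read_camera("wrist");cv2.imwrite("pics/w6.png",c["image"][:,:,::-1])
E
```

```text
(no output)
```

View pics/w6.png

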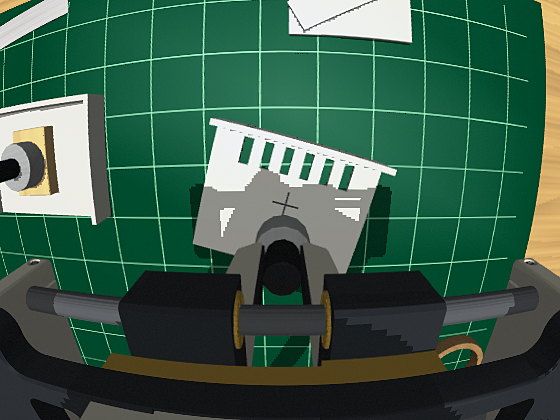

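The small weight hangs level, with the cross at (286,203) in line with it.

In the tool's units: 0.03 m is 0.6, 0.025 m is 0.5.

drive_effector(
  steps=[0.01,0,0.02,0.6,0,0.01,0,0,0.5,0,0.01,0,0,0.28,0,0.01,0,0,0.12,0,0.01,0,0,0.06,0,0.01,0,0,0,0,0.01,0,0,0,0,0.01,0,0,0,0],
)

```text
t: 21.35
tool_pos: [0.6255, -0.2719, 0.06]
orientation: [3.141, -0.0, 0.003]
force: [0.2, 0.2, -2.1]
opening: 0.0192
gripper_force: 30.0
```

In the tool's units: 0.003 m is 0.06, 0.002 m is 0.04.

drive_effector(
  steps=[0.01,0,0,0.06,0,0.01,0,0,0.04,0,0.01,0,0,0.02,0,0.01,0,0,0.01,0,0.01,0,0,0,0,0.01,0,0,0,0,0.01,0,0,0,0],
)

```text
t: 22.05
tool_pos: [0.6248, -0.2716, 0.0527]
orientation: [3.141, -0.0, 0.0]
force: [-3.0, 0.8, 5.8]
opening: 0.0195
gripper_force: 30.0
```

Contact. I'll release, go up and retreat toward the start side, which is clear of the view, then check.

In the tool's units: -0.045 m is -0.9, -0.04 m is -0.8.

drive_effector(
  steps=[0.045,0,0,0,0,0.045,0,0,0,0,0.045,0,0,0,0,0.045,0,0,-0.4,0,0.045,0,0,-0.7,0,0.045,0,0,-0.9,0,0.045,0,0,-0.9,0,0.045,-0.8,0.5,0,0,0.045,-0.8,0.5,0,0,0.045,-0.8,0.5,0,0,0.045,-0.8,0.5,0,0,0.045,-0.8,0.5,0,0,0.045,-0.8,0.5,0,0,0.045,-0.8,0.5,0,0,0.045,-0.8,0.5,0,0,0.045,-0.8,0.5,0,0,0.045,-0.8,0.5,0,0,0.045,0,0,0,0,0.045,0,0,0,0,0.045,0,0,0,0],
)

```text
t: 24.05
tool_pos: [0.2255, -0.5209, 0.197]
orientation: [-3.141, -0.0, -0.001]
force: [-1.1, -0.8, 0.6]
opening: 0.045
gripper_force: 0.0
```

```bash
python3 - <<'E'
from plant import read_camera
import cv2,numpy as np
c=read_camera("top");np.savez("top2.npz",**c)
im=c["image"][:,:,::-1]
cv2.imwrite("pics/t4.png",cv2.resize(im[115:235,180:420],(800,400),interpolation=cv2.INTER_CUBIC))
E
```

```text
(no output)
```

View pics/t4.png

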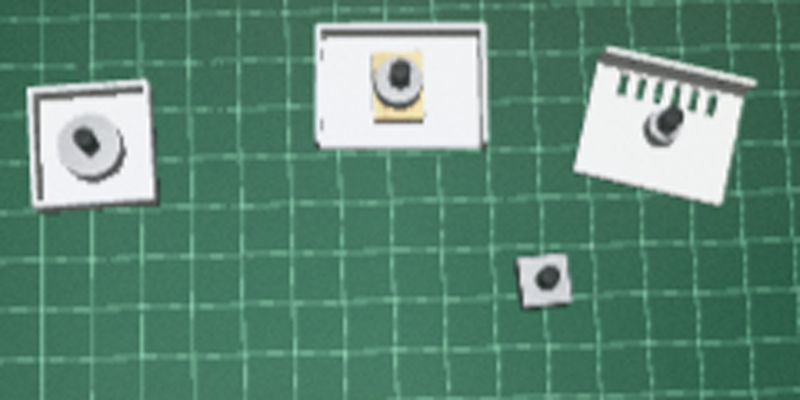

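All three stand in place: large disc at (91,146), medium (397,80) on the pad (397,86), small (661,125). The square weight is unmoved at (544,281). I'll check with numbers.

```bash
python3 - <<'E'
import numpy as np
from h import world
c=np.load("top2.npz")
for n,x,y,z in(("L",91,145,.032),("M",397,80,.048),("pad",397.5,86,.024),("S",661,126,.032)):
    print(n,world(c,180+(x+.5)/3.333-.5,115+(y+.5)/3.333-.5,z).round(4))
E
```

```text
L [0.6185 0.2973 0.032 ]
M [ 0.6712 -0.0058  0.048 ]
pad [ 0.6724 -0.0076  0.024 ]
S [ 0.6221 -0.2653  0.032 ]
```

All are within a few millimetres of their crosses, so I'm handing in.

```bash
python3 -c "from plant import robot;print(robot.close_job())"
```

```text
the job is handed in; nothing more can be done
None
```

I handed the job in at about 24 s; the verdict wasn't shown. In the last top view all three weights and the pad were upright, within about 6 mm of their crosses, with the medium weight on the pad and the square weight unmoved; I didn't re-measure the bottle and tape, but the arm kept clear of them.

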